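# Advance the hand-cranked specimen stage by one turn and lock it

### The arm

A 7-joint arm with a two-finger parallel gripper is mounted at the origin on the work surface. World frame = base frame: x ahead of the robot, y to its left, z up, the work surface at z = 0. Lengths are in m, angles in rad, forces in N, time in s.
With the tool pointing down it reaches from about 0.375 to 0.925 m from the base axis. Payload 3.1 kg.
Tool frame: the origin (TCP) lies between the finger pads; the fingertips stand 19 mm ahead of it and the grasp point (between the pads) is the TCP; z points along the fingers, y is the direction in which the jaws open and shut (so a half turn about z gives the same grasp; the last joint's range is limited). The gripper opens to 85 mm and grips with 20 to 120 N. Pads are 22 mm wide; open, the fingers measure 114 mm over their backs; the gripper's body (76 mm by 85 mm) begins 54 mm behind the grasp point. The pads swing forward as they close: fully open they stand 13 mm farther back than shut.
Start: joints at [-1.441, 0.383, 0.044, 1.598, -0.018, 1.161, -0.05], TCP at [0.147, 0.633, 0.25] pointing down, gripper open.
Joint ranges: [-2.61, 2.61], [-0.41, 2.15], [-1.48, 1.57], [0, 2.5], [-1.57, 4.71], [0.05, 1.97], [-2.85, 2.85]. Speed limits (rad/s): [2.79, 2.79, 3.14, 3.14, 3.14, 3.14, 3.14].

### API

Orientations are given as a unit quaternion [x, y, z, w].
In Python, from bench import move_ptp, movel, move_j, move_gripper, pause, inverse_kinematics, read_camera, camera_params, MotionError, sign_off, look_for, tip_of, read_time_s, read_qpos, read_joint_vel, read_effort, read_eef_pos, read_tcp_rot, read_ft_force, read_ft_torque, read_finger_gap gives the robot as it stands. Calls block until the motion is done:
- move_ptp(position, orientation): joint-space move of the TCP to a pose.
- movel(position, orientation=None, speed=0.15): straight line of the TCP; orientation=None keeps the orientation; speed is the mean speed in m/s.
- move_j(angles): joint-space move.
- move_gripper(opening, effort=None): finger opening in m; effort is the grip in N (None keeps the last); returns when the fingers have stopped.
- pause(seconds).
- inverse_kinematics(position, orientation): joint angles nearest the present ones, or None.
- read_camera(name): name is "side" or "top" or "wrist"; returns the picture (480x640x3 uint8, red, green, blue); there is no depth.
- camera_params(name): a dict with "K" (3x3 intrinsics, pixels), "dist_coeffs" ([k1, k2, p1, p2, k3] as OpenCV has them; the pictures are not rectified), "camera_from_world" (4x4, takes a point from world to camera coordinates). Camera axes: x right, y down, z forward; pixel columns grow to the right and rows downward; lengths in m; the calibration is good to about 2 mm. A picture is of the moment at which its call begins: read the wrist's pose just before it. camera_params takes no time and is no camera call; for the wrist camera it gives the pose at the moment of the call.
A pose or a line that the arm cannot do raises MotionError and nothing moves.
- sign_off(): hands the job in, once; it reports no verdict.
Trained networks look in the newest picture that a camera, given by its name, has taken for a name from the list of things; names that differ only in an ending like _2 or _b are one class to them, and where a whole thing is asked for, a point or a joint stands for the part that bears it (a point fixed in the world has none). Each returns a list of dicts, best first, with "confidence" (0 to 1); they miss things now and then, are a little off and sometimes report something else, mostly with a low value. They report only what shows in the picture. A call takes as long as a camera call.
- look_for(camera, name): "at" ([column, row] in pixels, amid what is visible of it).
- tip_of(camera, name): "at" ([column, row] in pixels: a listed point, or the origin of a listed thing).
Readings, each from a call of its own:
- read_time_s(): time.
- read_qpos(): joint angles.
- read_joint_vel(): joint speeds.
- read_effort(): joint torques, N m.
- read_eef_pos(): TCP position.
- read_tcp_rot(): TCP orientation.
- read_ft_force(): force on the tool from outside, world axes, zero at the start.
- read_ft_torque(): the same for the moment, N m.
- read_finger_gap(): finger opening in m.
Only numpy, scipy, OpenCV 4.12 (cv2) and the standard library are available. Lean on these libraries where they do the work, as an engineer would, in place of code of your own. Each camera call takes 0.05 s, during which the arm holds its last target. There are 200 camera calls.

### The job

With the shut fingers, push the stage's hand wheel round by its upright handle through exactly one turn, clockwise seen from above, so that the handle is back where it began and the specimen has moved one turn nearer the microphone; then push the small lock lever at the right-hand end of the stage, away from the wheel, over to its stop. Only push: do not pinch or force the handle, lift anything, or disturb the specimen or the other things on the table, and finish clear of everything.

Things in the scene. Friction and masses are not known exactly. Their poses are not given: they have to be found in the camera images.
- stage: fixed positioning stage: aluminium base plate 120 x 500 x 15 mm (x from -60 to 60, y from -190 to 310 mm in its frame) with, along its y axis, the lock block at y = -150 (54 mm square, top at 60 mm), the grey gearbox with the hand wheel at y = 0 (96 mm square, top at 75 mm), and two rails with the carriage around y = 185 mm. Origin on the table under the wheel's axis; z up; its +y end (roughly the robot's left) points to the microphone
- wheel_axis (a point): centre of the bare steel hand wheel, 92 mm above the table. The wheel lies flat and turns about the vertical axis through this point; rim centre line radius 68 mm, rim 14 mm thick (top at 99 mm), three spokes, hub top at 104 mm
- crank_handle: upright round black handle on the wheel's rim, free to spin on its own pin (its yaw means nothing), 68 mm from the wheel's axis, 20 mm diameter, 55 mm tall; origin at the centre of its foot, 97 mm above the table (so it ends 152 mm above the table). The only upright on the wheel
- wheel (a joint): angle of the hand wheel (rad), growing clockwise seen from above; it starts anywhere from -2 to 2 and one turn adds 6.283. Stiff: it takes about 2 to 3 N at the handle and stays where it is left. At 0 the handle lies on the -x side of the axis in the stage's frame. Each turn moves the carriage 20 mm to the stage's +y; stops lie at -2.6 and 10.5 rad
- carriage_pad (a point): centre of the top of the carriage's rubber pad (60 x 60 mm, 66 mm above the table) on which the specimen lies; moved by the wheel
- lock_pivot (a point): pivot of the lock lever, 65 mm above the table; the lever swings about the vertical axis through it
- lock_knob (a point): on the axis of the lock lever's upright round black stub, 65 mm from the pivot, 16 mm diameter, from 63 to 108 mm above the table; this point is 85 mm above the table. The flat lever under it is 14 mm wide, its top 71 mm above the table
- lock (a joint): angle of the lock lever (rad): near 0 (unlocked) the lever points to the stage's -x (towards the robot); it grows counter-clockwise seen from above, the stub swinging away from the wheel towards the stage's -y end, to a stop at 1.2 (locked). Takes about 2 N at the stub and stays where it is left
- specimen: loose varnished wooden bar 30 x 70 x 8 mm lying on the carriage's rubber pad; origin at the centre of its underside, long side along its y. It rides along with the carriage. Leave it alone.
- mic_tripod: small black tripod with a level microphone, 150 mm across the feet and 135 mm tall, loose on the table beyond the carriage end of the stage; origin on the table at its middle. Leave it alone.
- calibrator: loose steel cylinder with a narrower neck, 44 mm diameter, 70 mm tall, on the table in front of the carriage; origin at the centre of its underside. Leave it alone.
- mallet: small loose hammer 200 mm long, lying on the table behind the stage; origin under its middle. Leave it alone.
- spare_bar: loose wooden bar 30 x 100 x 8 mm lying on the table to the right of the stage; origin at the centre of its underside. Leave it alone.
- wax_tin: loose small tin, 56 mm diameter, 45 mm tall, on the table behind the lock end of the stage; origin at the centre of its underside. Leave it alone.
- mug: loose white mug, 80 mm diameter, 90 mm tall, standing to the right beyond the end of the stage; origin at the centre of its underside. Leave it alone.

How it is judged:
By the outcome, as a careful person would: the job done as asked, in the order asked, and still so for the second after the job is handed in, with the robot touching nothing.
It also fails if it takes over 66 s, if anything falls off the work surface, if the arm or the gripper's body presses on something with over 40 N, if the wrist force passes 120 N, or if a joint passes its speed limit or range.

## Working session

There is one attempt and no reset: what is moved stays moved. The work goes in short steps, each a Python script; the robot and the scene stay as the last script left them, time stands still between calls to the robot, and variables do not carry over. Pictures are saved under pics/ and viewed, on a budget of 10 in all, crops included, one or two more only if the job needs it, and the job is handed in when it is done.

```bash
mkdir -p pics; ls; cat > h.py <<'E'
import numpy as np, cv2
from bench import *
def ray(cam,px,P=None):
    P=P or camera_params(cam);K=np.array(P["K"]);D=np.array(P["dist_coeffs"]);T=np.array(P["camera_from_world"])
    u=cv2.undistortPoints(np.array([[px]],float),K,D)[0,0]
    d=T[:3,:3].T@np.r_[u,1];o=-T[:3,:3].T@T[:3,3];return o,d/np.linalg.norm(d)
def at_z(cam,px,z):
    o,d=ray(cam,px);return o+d*(z-o[2])/d[2]
def tri(obs):
    A=np.zeros((3,3));b=np.zeros(3)
    for c,px in obs:
        o,d=ray(c,px);M=np.eye(3)-np.outer(d,d);A+=M;b+=M@o
    return np.linalg.solve(A,b)
def proj(cam,p):
    P=camera_params(cam);T=np.array(P["camera_from_world"])
    r=cv2.projectPoints(np.array([p],float),cv2.Rodrigues(T[:3,:3])[0],T[:3,3],np.array(P["K"]),np.array(P["dist_coeffs"]))[0];return r[0,0]
Z=dict(stage=0,wheel_axis=.092,crank_handle=.097,carriage_pad=.066,lock_pivot=.065,lock_knob=.085,specimen=.066,calibrator=0,mic_tripod=0,spare_bar=0,wax_tin=0,mug=0,mallet=0)
E
python3 - <<'E'
from h import *
for c in ("top","side"):
    im=read_camera(c);cv2.imwrite(f"pics/{c}0.png",im[:,:,::-1])
    for n,z in Z.items():
        r=tip_of(c,n)
        for k in r[:2]: print(c,n,round(k["confidence"],2),np.round(k["at"]),at_z(c,k["at"],z).round(4))
print(read_time_s(),read_tcp_rot(),read_ft_force())
E
```

```text
pics
top stage 0.77 [364. 243.] [ 0.5715 -0.0392  0.    ]
top stage 0.2 [304. 280.] [0.4726 0.1178 0.    ]
top wheel_axis 0.83 [369. 242.] [ 0.5684 -0.0416  0.092 ]
top wheel_axis 0.36 [290. 240.] [0.5701 0.1493 0.092 ]
top crank_handle 0.59 [340. 258.] [0.5271 0.0295 0.097 ]
top carriage_pad 0.8 [294. 238.] [0.5759 0.141  0.066 ]
top lock_pivot 0.76 [427. 247.] [ 0.5585 -0.1884  0.065 ]
top lock_knob 0.51 [432. 275.] [ 0.4899 -0.1975  0.085 ]
top specimen 0.7 [292. 239.] [0.5737 0.1447 0.066 ]
top calibrator 0.62 [303. 278.] [0.4767 0.1196 0.    ]
top mic_tripod 0.64 [205. 231.] [0.5976 0.3759 0.    ]
top spare_bar 0.7 [461. 288.] [ 0.4564 -0.2928  0.    ]
top wax_tin 0.82 [432. 198.] [ 0.6919 -0.2172  0.    ]
top mug 0.61 [502. 232.] [ 0.6066 -0.4022  0.    ]
top mallet 0.96 [360. 176.] [ 0.7479 -0.0256  0.    ]
side stage 0.88 [320. 286.] [ 0.5615 -0.0431  0.    ]
side wheel_axis 0.67 [322. 257.] [ 0.5676 -0.0373  0.092 ]
side crank_handle 0.62 [298. 243.] [0.5292 0.021  0.097 ]
side crank_handle 0.44 [341. 313.] [ 0.5441 -0.2159  0.097 ]
side carriage_pad 0.98 [301. 217.] [0.5766 0.145  0.066 ]
side lock_pivot 0.73 [341. 313.] [ 0.5548 -0.1907  0.065 ]
side lock_knob 0.92 [314. 312.] [ 0.4964 -0.1836  0.085 ]
side lock_knob 0.46 [296. 244.] [0.5267 0.0301 0.085 ]
side specimen 0.61 [297. 218.] [0.5667 0.1453 0.066 ]
side specimen 0.47 [297. 218.] [0.5663 0.1425 0.066 ]
side calibrator 0.65 [267. 246.] [0.479  0.1389 0.    ]
side calibrator 0.21 [343. 312.] [ 0.5821 -0.1381  0.    ]
side mic_tripod 0.74 [283. 186.] [0.5973 0.3725 0.    ]
side mic_tripod 0.4 [320. 286.] [ 0.5616 -0.0435  0.    ]
side spare_bar 0.94 [310. 387.] [ 0.4453 -0.3027  0.    ]
side wax_tin 0.81 [398. 323.] [ 0.6874 -0.2103  0.    ]
side mug 0.94 [401. 401.] [ 0.6074 -0.3961  0.    ]
side mallet 0.69 [387. 259.] [ 0.7519 -0.0116  0.    ]
1.4 [1.13660292e-01 9.93519672e-01 2.99266551e-06 9.21948372e-06] [ 0.37761756 -0.1682009  -0.0246154 ]
```

View pics/top0.png

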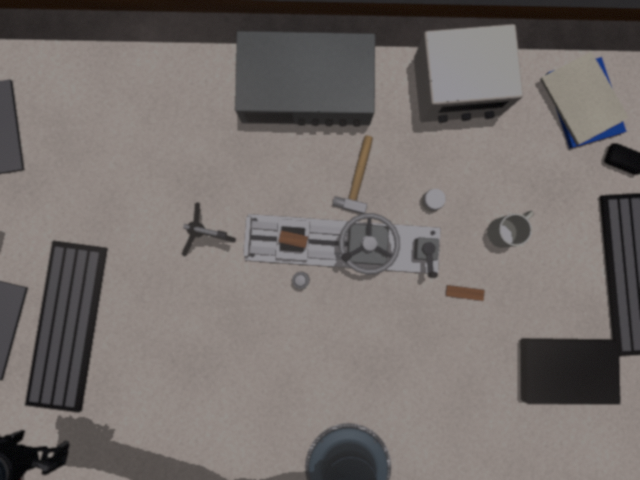

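View pics/side0.png

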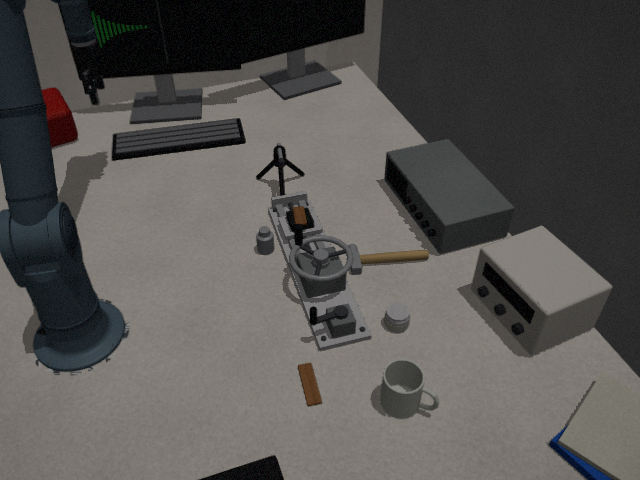

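The top view shows the stage from (248,240) to (440,250), with the wheel at (369,242) and the lock knob at about (432,272). The side view has the wheel at (322,257) and the lever stub at (313,313). The handle is unclear in both, so I'll look from nearer with the wrist camera.

```bash
cat >> h.py <<'E'
from scipy.spatial.transform import Rotation as R
def down(yaw): # tool z down; tool y axis at angle yaw+90deg.. (x axis at yaw)
    return (R.from_euler('z',yaw)*R.from_euler('x',np.pi)).as_quat()
E
python3 - <<'E'
from h import *
im=cv2.imread("pics/top0.png")[200:300,230:450]; a=cv2.resize(im,None,fx=3.6,fy=3,interpolation=2)
im=cv2.imread("pics/side0.png")[190:360,240:440]; b=cv2.resize(im,(400,298),interpolation=2)
b=cv2.copyMakeBorder(b,0,0,0,392,0)
cv2.imwrite("pics/crop0.png",np.vstack([a,b]))
print(R.from_quat(read_tcp_rot()).as_matrix().round(2))
for yaw in np.radians([90,167,180,-90,0,13,45,-45]):
    q=inverse_kinematics([.5,-.04,.42],down(yaw)); print(yaw,None if q is None else np.round(q,2))
move_gripper(0)
q=inverse_kinematics([.5,-.04,.42],read_tcp_rot()); print(q)
P=camera_params("wrist");T=np.array(P["camera_from_world"]);print((-T[:3,:3].T@T[:3,3]).round(3),T[2,:3].round(2),read_eef_pos())
E
```

```text
[[-0.97  0.23  0.  ]
 [ 0.23  0.97  0.  ]
 [-0.    0.   -1.  ]]
1.5707963267948966 [-0.88 -0.06  0.85  1.74  0.05  1.44 -0.03]
2.91469985083053 [-0.94 -0.07  0.91  1.74  0.05  1.44  1.3 ]
3.141592653589793 [-0.95 -0.07  0.92  1.74  0.06  1.44  1.53]
-1.5707963267948966 [-1.55 -0.4   1.25  1.75  0.38  1.53  2.8 ]
0.0 [-0.96 -0.07  0.93  1.74  0.06  1.44 -1.61]
0.22689280275926285 [-1.1  -0.1   1.05  1.74  0.08  1.45 -1.41]
0.7853981633974483 [-0.84 -0.06  0.82  1.74  0.04  1.44 -0.81]
-0.7853981633974483 [ 0.17  0.   -0.17  1.7   0.    1.44 -2.36]
[-0.93985507 -0.06821387  0.90905225  1.74175319  0.05418356  1.44200034
  1.304157  ]
[0.064 0.652 0.373] [ 0.32 -0.07 -0.95] [0.14676397 0.63324035 0.25029276]
```

View pics/crop0.png

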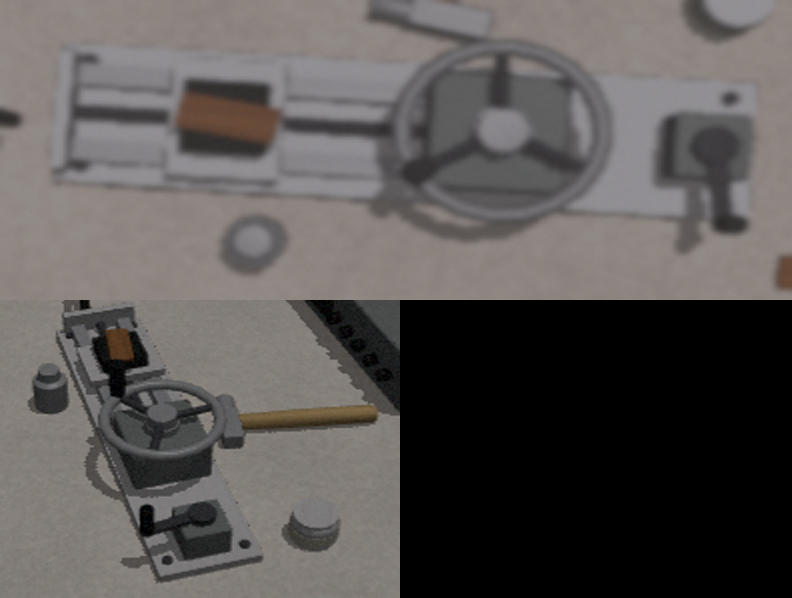

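The crop shows the handle at the end of the wheel's lower-left spoke, at about (346,257) in the top picture. That agrees with the network's result. Next, a wrist view from above the wheel.

```bash
python3 - <<'E'
from h import *
move_ptp([.147,.633,.36],read_tcp_rot())
move_ptp([.54,-.07,.38],down(np.pi)); pause(.3)
im=read_camera("wrist");cv2.imwrite("pics/w1.png",im[:,:,::-1])
for n in ("wheel_axis","crank_handle","lock_pivot","lock_knob","carriage_pad","specimen"):
    for k in tip_of("wrist",n)[:2]: print(n,round(k["confidence"],2),np.round(k["at"]),at_z("wrist",k["at"],Z[n]).round(4))
print(read_time_s(),read_qpos().round(3) if hasattr(read_qpos(),'round') else read_qpos(),read_ft_force())
E
```

```text
wheel_axis 0.57 [347. 205.] [ 0.5601 -0.0401  0.092 ]
crank_handle 0.81 [403. 178.] [0.5279 0.0203 0.097 ]
lock_pivot 0.79 [220. 196.] [ 0.5557 -0.1909  0.065 ]
lock_knob 0.89 [207. 145.] [ 0.4934 -0.1943  0.085 ]
lock_knob 0.5 [499. 212.] [0.5698 0.1387 0.085 ]
carriage_pad 0.58 [498. 211.] [0.5741 0.1472 0.066 ]
carriage_pad 0.57 [207. 143.] [ 0.4934 -0.1997  0.066 ]
6.1667 [-0.975  0.145  1.149  1.721 -0.135  1.363  1.768] [-0.08857028 -0.23082631  0.00594592]
```

View pics/w1.png

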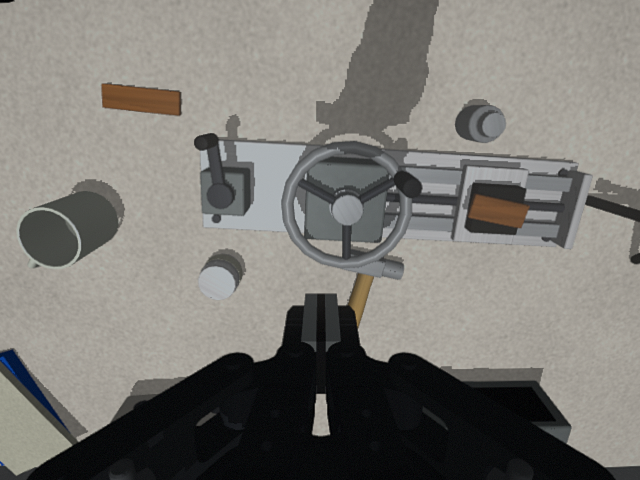

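The wrist view shows the hub top at about (347,208), the handle with its top at about (407,184) and foot at about (403,180), and the lock stub at (206,142) with its pivot at (220,194). I'll refine the axis and handle by combining these, then plan the path with an IK check.

```bash
cat >> h.py <<'E'
def circ(P):
    P=np.array(P);A=np.c_[2*P[:,:2],np.ones(len(P))];s=np.linalg.lstsq(A,(P[:,:2]**2).sum(1),rcond=None)[0]
    return s[:2],np.sqrt(s[2]+s[:2]@s[:2])
E
python3 - <<'E'
from h import *
print("hub",at_z("wrist",(347,208),.104).round(4),"handle top",at_z("wrist",(407,184),.152).round(4))
print("knob top",at_z("wrist",(205,142),.108).round(4))
# rim outline by radial gradient search around the expected silhouette
g=cv2.GaussianBlur(cv2.cvtColor(cv2.imread("pics/w1.png"),cv2.COLOR_BGR2GRAY),(3,3),0).astype(float)
best=None
# match whole ring: mean brightness contrast of ring band vs just inside/outside
from scipy.optimize import minimize
th=np.linspace(0,2*np.pi,180,endpoint=False)
P=camera_params("wrist");T=np.array(P["camera_from_world"]);rv=cv2.Rodrigues(T[:3,:3])[0]
def samp(c,r,z):
    w=np.c_[c[0]+r*np.cos(th),c[1]+r*np.sin(th),np.full(180,z)]
    p=cv2.projectPoints(w,rv,T[:3,3],np.array(P["K"]),np.array(P["dist_coeffs"]))[0].astype(np.float32)
    return cv2.remap(g.astype(np.float32),p,None,cv2.INTER_LINEAR).ravel()
res=[]
for x in np.arange(.553,.578,.001):
  for y in np.arange(-.05,-.03,.001):
    a=[np.abs(samp((x,y),r,.092)-samp((x,y),r+d,.092)) for r,d in((.0745,.003),(.0615,-.003))]
    m=samp((x,y),.068,.096)
    res.append((np.minimum(sum(a),50).mean(),x,y))
res.sort(reverse=True);print(np.round(res[:6],4))
for c,px in(("top",(369,242)),):pass
print("tri handle",tri([("top",(340,258)),("side",(298,243)),("wrist",(403,178))]),"tri axis",tri([("top",(369,242)),("side",(322,257)),("wrist",(347,205))]))
print("tri knob",tri([("top",(432,275)),("side",(314,312)),("wrist",(207,145))]),"piv",tri([("top",(427,247)),("side",(341,313)),("wrist",(220,196))]))
E
```

```text
hub [ 0.5604 -0.0406  0.104 ] handle top [0.5241 0.0125 0.152 ]
knob top [ 0.4886 -0.1896  0.108 ]
[[ 4.28534e+01  5.63000e-01 -4.00000e-02]
 [ 4.16379e+01  5.63000e-01 -4.10000e-02]
 [ 4.13026e+01  5.62000e-01 -4.00000e-02]
 [ 4.10863e+01  5.64000e-01 -4.00000e-02]
 [ 4.03828e+01  5.62000e-01 -3.90000e-02]
 [ 4.02408e+01  5.64000e-01 -4.10000e-02]]
tri handle [0.5291999  0.02531326 0.09157565] tri axis [ 0.56484459 -0.04054417  0.09318803]
tri knob [ 0.49190072 -0.19266905  0.09590097] piv [ 0.55713207 -0.18976494  0.06373224]
```

```bash
cat >> h.py <<'E'
C=np.array([.563,-.040]);RH=.068;ZT=.131
def tan(phi): return np.array([np.sin(phi),-np.cos(phi)])
def pose(phi,d,flip,z=ZT,radial=0):   # finger d behind the handle that stands at world angle phi
    u=np.array([np.cos(phi),np.sin(phi)]);p=C+RH*u-d*tan(phi)
    return [*p,z],down(phi+np.pi/2)  # tool x = -t
def ftan(phi): return -np.dot(np.array(read_ft_force())[:2],tan(phi))
def approach(phi,flip=0,d0=.045,dmin=.012,thr=1.2):
    p,q=pose(phi,d0,0,.21);move_ptp(p,q);movel(pose(phi,d0,0)[0],speed=.15);pause(.15)
    b=ftan(phi);d=d0
    while d>dmin:
        d-=.001 if d<.027 else .003
        movel(pose(phi,d,0)[0],speed=.04)
        f=ftan(phi)-b
        if f>thr: print("contact d",round(d,4),"f",round(f,2),"xy",np.round(read_eef_pos(),4));return d
    print("no contact",f);return None
def sweep(phi,dphi,d,step=np.radians(12),v=.1):
    n=int(np.ceil(abs(dphi)/step));F=[]
    for k in range(1,n+1):
        a=phi-dphi*k/n;p,q=pose(a,d,0);movel(p,q,speed=v)
        f=np.array(read_ft_force());F.append((round(float(-f[:2]@tan(a)),1),round(float(f[0]*np.cos(a)+f[1]*np.sin(a)),1)))
        if np.hypot(*F[-1])>12: print("STOP high force at",a);break
    print(F);return a
E
python3 - <<'E'
from h import *
ph=np.radians(120)
d=approach(ph)
if d:
    a=sweep(ph,np.radians(24),d); print(read_time_s(),read_eef_pos(),np.round(read_qpos(),2))
E
```

```text
contact d 0.02 f 2.29 xy [0.5112 0.0086 0.1309]
[(1.4, -0.1), (-0.3, 0.2)]
11.7417 [0.53617732 0.02544652 0.13101213] [-0.94  0.49  1.    2.01 -0.52  0.92  2.01]
```

Contact came at d = 20 mm, where expected. The force after the sweep is low, so I'll check whether the handle is following.

```bash
python3 - <<'E'
from h import *
im=read_camera("wrist");cv2.imwrite("pics/w2.png",im[:,:,::-1])
for k in tip_of("wrist","crank_handle")[:2]: print(k["confidence"],k["at"],at_z("wrist",k["at"],.097))
print("expected",proj("wrist",[*(C+RH*np.array([np.cos(np.radians(96)),np.sin(np.radians(96))])),.097]),read_ft_force())
E
```

```text
0.49 [477.3, 155.5] [0.46326553 0.08336911 0.097     ]
expected [320.75486608 333.41016748] [ 0.07128674 -0.65958896  0.76524109]
```

View pics/w2.png

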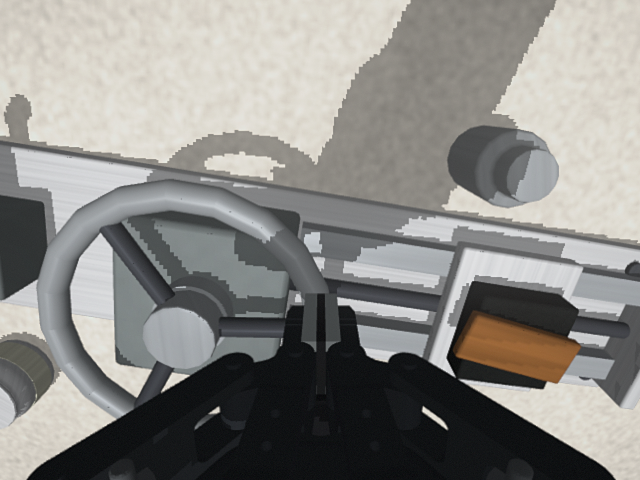

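The spoke points straight at the fingers at (300,328), with the handle hidden just beyond them, so it is following. I'll continue to the half turn, regrip with the tool turned by π, and finish slowly.

```bash
python3 - <<'E'
s=open('h.py').read()
s=s.replace("down(phi+np.pi/2)  #","down(phi+np.pi/2+flip*np.pi)  #").replace("pose(phi,d0,0,.21)","pose(phi,d0,flip,.21)").replace("sweep(phi,dphi,d,step=np.radians(12),v=.1)","sweep(phi,dphi,d,step=np.radians(12),v=.1,flip=0)").replace("pose(a,d,0)","pose(a,d,flip)")
open('h.py','w').write(s)
E
python3 - <<'E'
from h import *
r=np.radians
a=sweep(r(96),r(156),.020)
if abs(a-r(-60))<.01:
    movel(pose(a,.045,0)[0],speed=.12);movel(pose(a,.045,0,.21)[0],speed=.2)
    d=approach(a,flip=1)
    if d:
        a=sweep(a,r(150),.020,flip=1)
        if abs(a-r(-210))<.01:
            a=sweep(a,r(30),.020,flip=1,step=r(6),v=.03)
            pause(.2);print("end",read_eef_pos(),read_ft_force())
print(read_time_s(),np.round(read_qpos(),2))
E
```

```text
[(0.4, -0.2), (-0.3, 0.1), (-1.1, 0.1), (0.2, -0.5), (0.1, 1.1), (0.2, 0.8), (-0.4, 1.0), (-0.1, -0.6), (0.6, 0.1), (-0.8, 0.8), (-0.2, -0.0), (-0.2, -0.2), (-0.5, 0.2)]
contact d 0.018 f 1.93 xy [ 0.6131 -0.0894  0.1311]
[(0.0, 0.0), (0.7, -0.5), (-0.1, -0.6), (0.3, -0.6), (0.5, -0.7), (0.1, 1.0), (-0.5, 0.2), (0.2, 0.4), (-0.9, -0.2), (-0.2, 0.4), (1.1, -0.3), (0.4, -0.6), (-0.1, -0.3)]
[(1.8, -0.0), (1.1, 0.2), (1.3, 0.1), (1.1, -1.0), (0.5, 0.8)]
end [0.51172142 0.00904281 0.13095422] [-0.10724805 -0.03347937  0.33957518]
31.075 [-1.17  0.98  1.51  2.07 -1.06  1.26 -0.24]
```

```bash
python3 - <<'E'
from h import *
a=np.radians(120)
movel(pose(a,.045,1)[0],speed=.12);movel(pose(a,.045,1,.25)[0],speed=.2)
move_j([-0.975,0.145,1.149,1.721,-0.135,1.363,1.768]);pause(.3)
im=read_camera("wrist");cv2.imwrite("pics/w3.png",im[:,:,::-1])
for n in ("wheel_axis","crank_handle","lock_knob","carriage_pad"):
    for k in tip_of("wrist",n)[:1]: print(n,round(k["confidence"],2),np.round(k["at"],1),at_z("wrist",k["at"],Z[n]).round(4))
A=cv2.imread("pics/w1.png");B=cv2.imread("pics/w3.png");s=(slice(130,280),slice(270,430))
cv2.imwrite("pics/cmp.png",np.hstack([cv2.resize(x[s],(400,375),interpolation=2) for x in(A,B)]))
g=[cv2.cvtColor(x,cv2.COLOR_BGR2GRAY).astype(np.float32) for x in(A,B)]
for nm,s in(("handle",(slice(165,205),slice(388,426))),("spokeL",(slice(175,205),slice(296,330))),("spokeB",(slice(222,262),slice(336,358))),("stage lock",(slice(130,225),slice(195,250)))):
    print(nm,cv2.phaseCorrelate(g[0][s].copy(),g[1][s].copy()))
print(read_time_s(),np.round(read_qpos(),3))
E
```

```text
wheel_axis 0.85 [345.9 206. ] [ 0.561  -0.0413  0.092 ]
crank_handle 0.61 [403.9 178.6] [0.5288 0.0214 0.097 ]
lock_knob 0.62 [207.1 143.7] [ 0.4921 -0.1947  0.085 ]
carriage_pad 0.87 [515.9 213. ] [0.5764 0.1697 0.066 ]
handle ((0.905767706038997, 0.7884097864312594), 0.994056613445282)
spokeL ((0.23860568482103517, -0.4339460530088086), 0.8921021346692686)
spokeB ((-0.41402245254414005, 0.20247139808029146), 0.956967315574487)
stage lock ((0.34763653898119173, 0.508733384497873), 1.006857586486472)
34.7833 [-0.975  0.145  1.149  1.721 -0.135  1.363  1.768]
```

View pics/cmp.png

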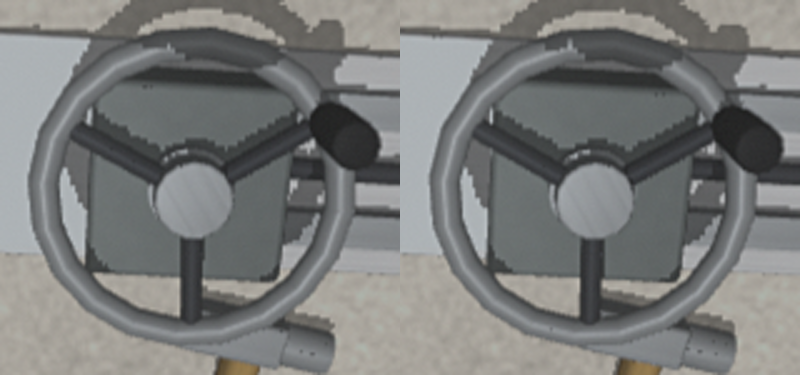

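The handle is back to within about 0.6 px (under 1 mm, about 0.5°). The pad moved about 22 mm by the network's estimate, and nothing else has shifted. Next is the lock lever.

```bash
cat > lock.py <<'E'
from h import *
L=np.array([.557,-.190]);RL=.065;ZL=.100
t=lambda a:np.array([-np.sin(a),np.cos(a)])
def lp(a,d,z=ZL): return [*(L+RL*np.array([np.cos(a),np.sin(a)])-d*t(a)),z],down(a-np.pi/2)
f=lambda a:float(-np.array(read_ft_force())[:2]@t(a))
E
python3 - <<'E'
from lock import *
r=np.radians;a=r(183)
move_ptp(*lp(a,.045,.22));movel(lp(a,.045)[0],speed=.15);pause(.15);b=f(a);d=.045
while d>.010:
    d-=.001 if d<.025 else .003
    movel(lp(a,d)[0],speed=.04)
    if f(a)-b>1.2: break
print("contact",d,f(a)-b)
F=[]
if d>.0105:
    while a<r(262):
        a+=r(5) if a<r(232) else r(1.2)
        movel(*lp(a,d),speed=.05 if a<r(232) else .03);F.append(round(f(a)-b,1))
        if F[-1]>7: break
    print(np.degrees(a),F,read_ft_force(),read_time_s())
    d2=d+.03;movel(lp(a,d2)[0],speed=.12);movel(lp(a,d2,.25)[0],speed=.2)
    move_j([-0.975,0.145,1.149,1.721,-0.135,1.363,1.768]);pause(.3)
    im=read_camera("wrist");cv2.imwrite("pics/w4.png",im[:,:,::-1])
    for n in ("lock_pivot","lock_knob","crank_handle"):
        for k in tip_of("wrist",n)[:1]: print(n,k["confidence"],np.round(k["at"],1),at_z("wrist",k["at"],Z[n]).round(4))
print(read_time_s())
E
```

```text
contact 0.015999999999999983 1.345456757098732
244.99999999999972 [0.3, -1.1, -0.8, 0.2, -0.9, 0.0, 0.4, 0.0, -0.6, 0.6, 1.1, 0.3, 1.4, 0.8, 0.5, -0.0, 1.1, 4.5, 7.0, 9.8] [-8.84063774  5.7121411   8.16970745] 45.8917
lock_pivot 0.89 [221.  198.2] [ 0.5573 -0.1908  0.065 ]
lock_knob 0.64 [163.8 182.3] [ 0.5341 -0.249   0.085 ]
crank_handle 0.56 [405.5 178.7] [0.5288 0.0227 0.097 ]
48.55
```

View pics/w4.png

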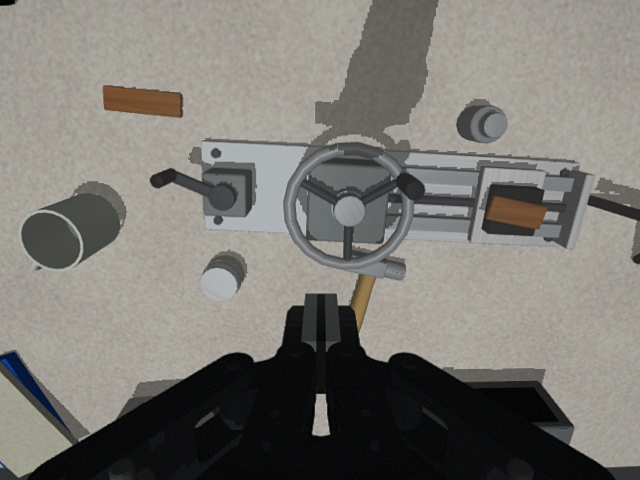

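The lever now points to (163,179), at its stop: the force rose to 9.8 N at about 245°, as predicted. The handle is at (408,185), the specimen is still on its pad, and the other things have not moved. The arm is clear, so I'm handing in.

```bash
python3 -c "
from bench import *
print(sign_off(),read_time_s())"
```

```text
the job is handed in; nothing more can be done
the job is handed in; nothing more can be done
```

The job is done and handed in. I pushed the hand wheel through one clockwise turn with the shut fingers, in two half-turn pushes with a regrip between. I then pushed the lock lever over to its stop. The robot clock read 48.6 s at the last check before hand-in, against the 66 s limit.

- **Wheel:** pictures from the same pose before and after show the handle back within about 0.6 px, which is under 1 mm or about 0.5° past its start. Sideways forces read between sweep steps stayed around 2 N or less.
- **Carriage:** the network puts its travel at about 22 mm where one turn should give 20 mm. That is within the network's error, but I did not confirm it more closely.
- **Lock:** the push force climbed to 9.8 N at a lever direction of about 245°, where the stop should be. The last picture shows the lever swung away from the wheel.
- **Other things:** the specimen is still on its pad, and the things visible in the last picture look undisturbed. The mic tripod was only partly in view. The arm finished clear above the stage.

One reading disagreed slightly. The second contact with the handle came 2 mm later than the first (18 mm against 20 mm), which suggests it had coasted a little. Two smaller things I did not resolve: a vertical force of about 8 N showed while pressing at the lock stop, and the whole last picture sits 1–2 px off the earlier one.

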